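Run a sample pot along the guide rail into the instrument's end bay

ROBOT

A 7-joint arm with a two-finger parallel gripper is mounted at the origin on the work surface. World frame = base frame: x ahead of the robot, y to its left, z up, the work surface at z = 0. Lengths are in m, angles in degrees, forces in N, time in s.
With the tool pointing down it reaches from about 0.425 to 0.875 m from the base axis. Payload 4.7 kg.
Tool frame: the origin (TCP) lies at the very end of the fingers, on their centre line; the grasp point (between the pads) lies env.hold_point_z behind it (env.hold_point_z is the distance from the TCP to the grasp point, in m); z points along the fingers, y is the line along which they close (so a half turn about z gives the same grasp; the last joint's range is limited). The gripper opens to 87 mm and grips with 3 to 60 N. Pads are 19 mm wide; open, the fingers measure 117 mm over their backs; the gripper's body (75 mm by 190 mm) begins 51 mm behind the grasp point.
Start: joints at [-68.807, 18.392, -4.016, 83.108, 1.295, 78.541, -3.26], TCP at [0.226, 0.609, 0.223] pointing down, gripper open.
Joint ranges: [-163.93, 163.93], [-17.29, 119.83], [-79.2, 71.16], [3.27, 140.29], [-89.18, 269.18], [5.43, 117.66], [-154.24, 154.24]. Speed limits (degrees/s): [147.25, 147.25, 180, 180, 180, 180, 180].

INTERFACE

Orientations are given as [roll, pitch, yaw] about the fixed x, y, z axes, in that order (R = Rz(yaw) Ry(pitch) Rx(roll)).
In Python, from cell import env gives the robot as it stands.
- The arm moves only by the shell command python3 -m jog 'ROWS' [FORCE]. ROWS is JSON, a list of rows, each an object with "dp": the shift along the tool's x, y, z in cm, a list of three; "twist": the turn about the tool's z in degrees; "fingers": the opening, from 0 (shut) to 1 (fully open). A call has 1 to 8 rows; each row is the pose to reach, as a shift and turn from the pose commanded when the call began, along the tool's axes at that moment; what a row does not reach only later rows make up. A row lasts 1/8 s, in which the tool goes at most 62.5 mm and 10.7 degrees, less where a joint would pass 70% of its speed; a pose out of reach is approached as far as the arm can. A call with a gripper value outside its range is refused whole. The fingers move at their own pace and stop on an object; FORCE is the grip in N (left out, the last holds). Time passes only in rows, so rows that repeat a pose let the fingers close. It gives the time, the measured TCP pose, the force, the opening and the grip force at its end, in the units of the state.
- env.get_obs(): the state, without advancing time (a new reading comes with each control period).
- env.read_camera(name): name is "scene" or "top" or "wrist"; returns a dict with "pixels" (480x640x3 uint8, blue, green, red), "depth" (480x640 float32, m along the optical axis (not along the pixel's ray), 0 where there is no reading), "fx", "fy", "cx", "cy" (pixels), "k1" (the pictures are not rectified: a ray, as slopes to the right and down, at radius r is drawn at 1 + k1 r^2 times it, then the intrinsics apply), "rvec" (rotation vector, rad) and "tvec" (3), from world to camera coordinates, as OpenCV has them. Camera axes: x right, y down, z forward; pixel columns grow to the right and rows downward; lengths in m; the calibration is good to about 2 mm. A picture is of the moment at which its call begins.
- env.sign_off(): hands the job in; it is judged then, once.
The state is a dict: "time_s": time; "qpos": joint angles; "joint_velocities": joint speeds; "effort": joint torques, N m; "tool_pos": TCP position; "tool_rot": TCP orientation; "force": force on the tool from outside, world axes, zero at the start; "wrist_torque": the same for the moment, N m; "grip_width": finger opening in m; "grasp_force": force on a finger pad.
Only numpy, scipy, OpenCV 4.12 (cv2) and the standard library are available. Lean on these libraries where they do the work, as an engineer would, in place of code of your own. Each camera call takes 0.05 s, during which the arm holds its last target. There are 200 camera calls.

TASK

Push the round steel sample pot sideways up against the guide rail, before the bay, then slide it along the rail, keeping it against the rail all the way, past the sprung roller and into the end bay until it sits firmly on the sprung end pad and stays there by itself, pad clearly pressed in. Feel your way: the bay is clamped at a different place each time; push gently (never much over 20 N), do not drive the pad all the way to its hard stop, never lift or tip the pot, and leave everything else on the bench alone.

Things in the scene. Friction and masses are not known exactly. Their poses are not given: they have to be found in the camera images.
- pot: Closed upright steel pot, round: diameter 90 mm, 60 mm high plus a lid 84 mm across and 10 mm high; 0.4 to 0.6 kg. Too wide to grasp; it is pushed. Slides on the bench with 1 to 2.5 N, along the rail with 1 to 4 N. Origin: centre of its underside, on the bench; z up; its x and y mean nothing. It starts 35 to 75 mm clear of the rail, beside the rail's +y half.
- rail: Fixed aluminium guide rail, a straight fence 460 mm long, 10 mm thick, 40 mm high, with a low foot on its far side. Origin: on the guiding face, bench level, mid length. Own y runs along the rail, own x from the guiding face into the rail (away from the robot), z up. The pot touches the rail when its origin is at x = -45 mm in this frame; it travels towards -y.
- rail_start (a point): The guiding face's +y end, at bench level; axes as the rail's. In the grey end bay near the other end, a vertical steel roller (16 mm thick, 36 mm high) on a spring in the side wall stands 7 mm into the pot's path, 59 mm before the pad's resting face. Pushing the pot past it takes 7 to 14 N, falling away as the pot's middle passes; then it presses from behind and holds the pot.
- rail_end (a point): The guiding face's -y end, bench level; axes as the rail's. The U-shaped bay is clamped near it, not reported: the pad's resting face is 55 to 95 mm from this end towards +y. A 48 mm high block behind the pad; a 40 mm high side wall opposite the rail (inner face 102 mm off), reaching 75 mm from the pad's resting face towards +y. The pot touches the pad with its middle 14 mm past the roller.
- pad (a joint): Travel of the sprung black end pad (60 mm wide, 13 to 43 mm above the bench) of the bay, m: 0 resting, growing as it is pressed towards -y, hard stop at 0.012; its spring is 0.8 N per mm. After letting go, roller and friction hold the pot there; it may creep back 1 or 2 mm.
- reagent_bottle: Bystander: amber bottle, 64 mm wide, 130 mm high, beyond the rail. Origin at its underside.
- beaker: Bystander: glass beaker, 68 mm wide, 75 mm high, on the robot's side of the lane. Origin at its underside.
- small_jar: Bystander: white jar, 44 mm wide, 50 mm high, on the robot's side of the lane. Origin at its underside.
- spanner: Bystander: spanner 150 mm long, lying beyond the rail. Origin at its middle.
- screwdriver: Bystander: screwdriver 160 mm long, lying near the robot. Origin at its middle.
- seal_ring: Bystander: rubber ring 64 mm across, 8 mm high, beyond the rail. Origin at its underside.
- vial_tray: Bystander: divided white tray 120 x 160 x 40 mm, at the far right. Origin at its underside.
There are look-alikes about, which are no part of the job. What is shaped like the pot but red is not meant.

How it is judged (in metres and radians):
On the way:
1. the pot stands against the rail (within 5 mm), before the bay (x of pot in the frame of rail above -0.05 m and y of pot in the frame of rail above 0 m), for 0.2 s.
At the end, for the whole second after the job is handed in: The pot stands upright and still in the bay, against the rail (within 5 mm), held by the roller with the end pad pressed in by 1.5 to 11.5 mm, by itself (value of joint pad between 0.0015 and 0.0115 m and x of pot in the frame of rail above -0.05 m and y of pot in the frame of rail below -0.07 m and linear speed of pot below 0.01 m/s and angle between pot's own z axis and vertical below 0.05 rad); the robot touches nothing.
It fails at once if the robot presses on the pot with more than 25 N (contact force between any of the fingers, the arm and pot above 25 N).
It fails at once if the end pad is driven to its hard stop (pressed over 11.5 mm) (value of joint pad above 0.0115 m).
It fails at once if the pot is lifted or tipped (height (world z) of pot above 0.015 m or angle between pot's own z axis and vertical above 0.25 rad).
It fails at once if the pot travels towards the bay more than 12 mm away from the rail (y of pot in the frame of rail below 0.01 m and x of pot in the frame of rail below -0.057 m).
It fails at once if a bystander is shifted by more than 20 mm (distance of any of reagent_bottle, beaker, small_jar, spanner, screwdriver, seal_ring, vial_tray from where it was at the start of the episode above 0.02 m).
It also fails if it takes over 69 s, if anything falls off the work surface, if the arm or the gripper's body presses on something with over 40 N, if the wrist force passes 120 N, or if a joint passes its speed limit or range.

## Working session

There is one attempt and no reset: what is moved stays moved. The work goes in short steps, Python scripts to look and compute and a shell command to move; the robot and the scene stay as the last step left them, time stands still between calls to the robot, and variables do not carry over. Pictures are saved under pics/ and viewed, at most 10 in all, crops included, and the job is handed in when it is done.

```bash
ls; mkdir -p pics; cat > h.py <<'E'
import numpy as np, cv2
from cell import env
def ray(c,u,v):
    K=np.array([[c['fx'],0,c['cx']],[0,c['fy'],c['cy']],[0,0,1]])
    p=cv2.undistortPoints(np.array([[[u,v]]],float),K,np.array([c['k1'],0,0,0,0.]))[0,0]
    R=cv2.Rodrigues(np.array(c['rvec'],float))[0]; o=-R.T@np.array(c['tvec'],float).ravel()
    return o,R.T@np.array([p[0],p[1],1.])
def onz(c,u,v,z):
    o,d=ray(c,u,v); return o+d*(z-o[2])/d[2]
E
python3 - <<'E'
from h import *
import pickle
s=env.get_obs(); print({k:np.round(v,3).tolist() for k,v in s.items()}, env.hold_point_z)
for n in('top','scene'):
    c=env.read_camera(n); pickle.dump(c,open(n+'.pkl','wb')); cv2.imwrite(f'pics/{n}0.png',c['pixels'])
    print(n,c['rvec'],c['tvec'],c['k1'],c['fx'])
E
```

```text
pics
{'time_s': 0.0, 'qpos': [-68.807, 18.44, -4.016, 83.175, 1.296, 78.541, -3.26], 'joint_velocities': [-0.084, 0.112, -0.046, -0.062, 0.09, -0.069, 0.029], 'effort': [0.0, -49.129, -0.404, -31.254, -0.064, 0.044, 0.0], 'tool_pos': [0.226, 0.609, 0.221], 'tool_rot': [-179.89, 0.006, 159.619], 'force': [0.579, 0.617, -0.099], 'wrist_torque': [-0.058, 0.008, -0.038], 'grasp_force': 0.0, 'grip_width': 0.087} 0.0187
top [ 2.1711749  -2.17429365  0.13924968] [-0.08849953  0.54492593  0.88944463] -0.07785542560165945 444.44158298980733
scene [ 1.76836898  1.99816416 -0.6145743 ] [ 0.15434693 -0.42025479  1.19768638] -0.11317755816059004 455.05549378960785
```

View pics/top0.png

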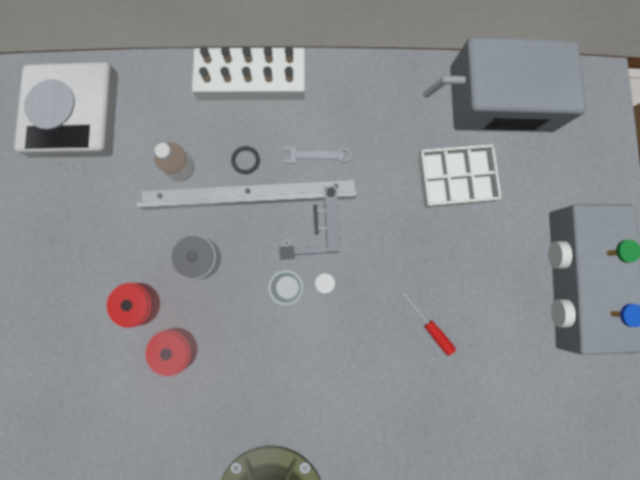

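View pics/scene0.png

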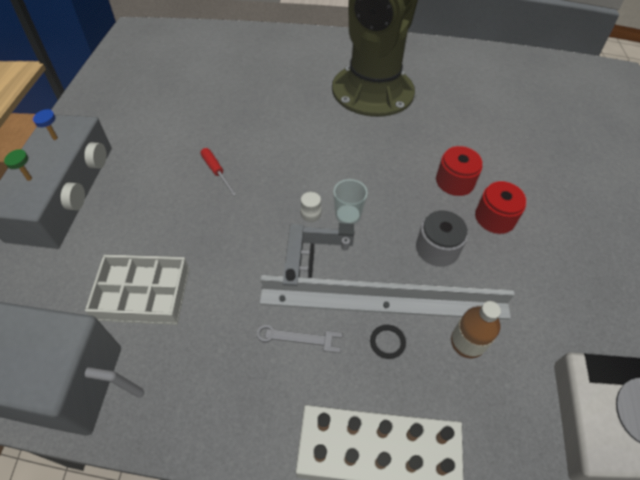

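The top view shows the pot at (193,257) and the rail from about (137,205) to (355,190). The pad is at (316,219), the roller at (287,243), the beaker at (286,288) and the jar at (325,283). I'll take an enlarged crop of the rail.

```bash
python3 - <<'E'
from h import *
import pickle
c=pickle.load(open('top.pkl','rb'))
cv2.imwrite('pics/crop.png',cv2.resize(c['pixels'][150:320,120:370],None,fx=3.2,fy=3.2,interpolation=cv2.INTER_CUBIC))
# depth-based points along rail columns
for u in (160,200,240,280,310):
    col=[]
    for v in range(180,212):
        d=c['depth'][v,u]
        o,r=ray(c,u,v); col.append(np.round((o+r*d),3)[[0,2]].tolist())
    print(u,onz(c,u,200,.04).round(3),col[::2])
E
```

```text
160 [0.614 0.228 0.04 ] [[0.667, -0.005], [0.662, -0.003], [0.657, -0.002], [0.652, -0.0], [0.648, -0.003], [0.643, 0.003], [0.638, 0.003], [0.632, 0.01], [0.628, 0.011], [0.625, 0.005], [0.621, 0.002], [0.61, 0.04], [0.606, 0.039], [0.603, 0.028], [0.603, 0.007], [0.599, 0.0]]
200 [0.614 0.145 0.04 ] [[0.665, 0.001], [0.662, -0.003], [0.656, 0.001], [0.653, -0.005], [0.647, 0.004], [0.642, 0.007], [0.639, 0.001], [0.633, 0.007], [0.629, 0.004], [0.625, 0.004], [0.613, 0.041], [0.61, 0.037], [0.607, 0.028], [0.607, 0.003], [0.603, 0.001], [0.599, 0.001]]
240 [0.613 0.062 0.04 ] [[0.665, 0.001], [0.662, -0.005], [0.656, 0.0], [0.651, 0.004], [0.646, 0.006], [0.641, 0.007], [0.637, 0.005], [0.633, 0.004], [0.629, 0.005], [0.618, 0.04], [0.614, 0.036], [0.612, 0.027], [0.612, 0.004], [0.607, 0.002], [0.604, -0.005], [0.599, 0.001]]
280 [ 0.613 -0.021  0.04 ] [[0.665, -0.0], [0.661, -0.001], [0.654, 0.008], [0.65, 0.007], [0.646, 0.005], [0.642, 0.003], [0.637, 0.007], [0.633, 0.005], [0.622, 0.039], [0.618, 0.036], [0.616, 0.026], [0.616, 0.001], [0.612, -0.0], [0.608, -0.001], [0.604, -0.004], [0.599, -0.0]]
310 [ 0.613 -0.083  0.04 ] [[0.665, 0.001], [0.661, -0.001], [0.655, 0.005], [0.651, 0.002], [0.646, 0.005], [0.643, -0.001], [0.638, 0.004], [0.626, 0.041], [0.622, 0.041], [0.619, 0.033], [0.619, 0.011], [0.617, 0.0], [0.612, -0.001], [0.608, -0.0], [0.604, -0.002], [0.599, -0.001]]
```

View pics/crop.png

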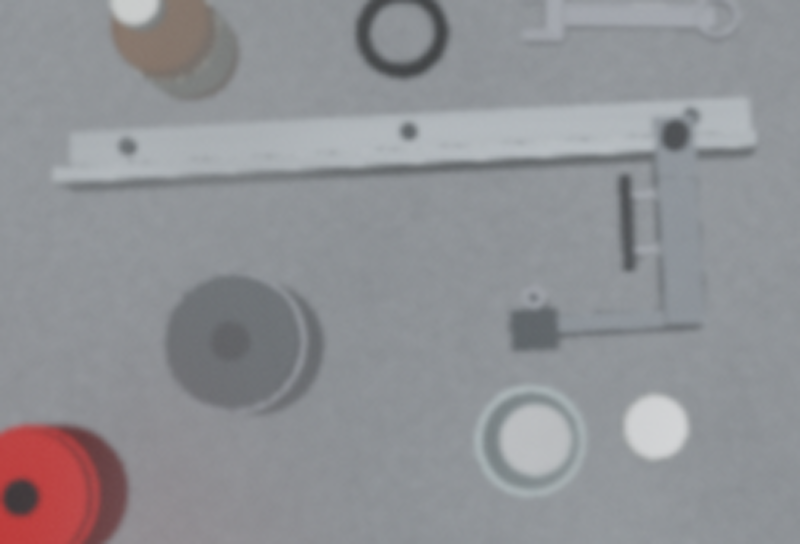

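```bash
python3 - <<'E'
from h import *
import pickle
c=pickle.load(open('top.pkl','rb'))
P=lambda a,b,z: onz(c,120+a/3.2,150+b/3.2,z)[:2]
A=P(53,183,.04);B=P(756,150,.04)
ey=(A-B)/np.linalg.norm(A-B);ex=np.array([ey[1],-ey[0]]);M=(A+B)/2
print('rail',A,B,np.linalg.norm(A-B),'mid',M,'ang',np.degrees(np.arctan2(-ey[0],ey[1])))
# lid by circle: dark mask
g=cv2.cvtColor(c['pixels'],cv2.COLOR_BGR2GRAY)
for n,(a,b,z) in dict(lid=(232,342,.07),roller=(534,297,.036),padface1=(618,176,.043),padface2=(624,270,.043),block=(535,330,.04),wallL=(512,350,.04),beaker=(530,441,.075),beakL=(474,441,.075),beakTop=(530,384,.075),jar=(656,427,.05),blkcorner=(660,320,.048)).items():
    p=P(a,b,z);print(n,p.round(3),'rail',np.round([(p-M)@ex,(p-M)@ey],4))
for u,v in((192,257),(192,250),(185,257)):
    o,r=ray(c,u,v);print((o+r*c['depth'][v,u]).round(3))
for u in(150,180,220,260,300):print(u,onz(c,u,205,.0).round(3))
E
```

```text
rail [0.59882211 0.27714763] [ 0.62012294 -0.17904915] 0.4566937964676612 mid [0.60947252 0.04904924] ang 2.67332418270365
lid [0.494 0.149] rail [-0.1106  0.1056]
roller [ 0.525 -0.035] rail [-0.0884 -0.0805]
padface1 [ 0.602 -0.089] rail [-0.0135 -0.138 ]
padface2 [ 0.542 -0.093] rail [-0.0745 -0.1388]
block [ 0.503 -0.036] rail [-0.1099 -0.0804]
wallL [ 0.491 -0.022] rail [-0.1219 -0.0652]
beaker [ 0.434 -0.035] rail [-0.1797 -0.0757]
beakL [ 0.434 -0.001] rail [-0.178  -0.0417]
beakTop [ 0.468 -0.035] rail [-0.1451 -0.0772]
jar [ 0.442 -0.113] rail [-0.175  -0.1538]
blkcorner [ 0.509 -0.116] rail [-0.1079 -0.1599]
[0.494 0.15  0.072]
[0.508 0.15  0.071]
[0.494 0.164 0.07 ]
150 [0.61  0.263 0.   ]
180 [0.61  0.197 0.   ]
220 [0.61  0.111 0.   ]
260 [0.61  0.024 0.   ]
300 [ 0.61  -0.062  0.   ]
```

```bash
cat >> h.py <<'E'
M=np.array([.6095,.0490]);a=np.radians(2.67)
ex=np.array([np.cos(a),np.sin(a)]);ey=np.array([-np.sin(a),np.cos(a)])
def st():
    s=env.get_obs();p=np.array(s['tool_pos']);d=p[:2]-M;f=np.array(s['force'])
    print('t',round(s['time_s'],2),'rail',np.round([d@ex*1e3,d@ey*1e3,p[2]*1e3],1),'rot',np.round(s['tool_rot'],1),'F rail',np.round([f[:2]@ex,f[:2]@ey,f[2]],1))
    return s,p
def go(rx,ry,z,yaw):
    """rail mm target -> dp (cm) and twist"""
    s,p=st();w=M+ex*rx/1e3+ey*ry/1e3;y0=np.radians(s['tool_rot'][2])
    D=np.r_[w,z/1e3]-p
    x=np.array([np.cos(y0),np.sin(y0)]);y=np.array([np.sin(y0),-np.cos(y0)])
    print('dp',np.round([D[:2]@x*100,D[:2]@y*100,-D[2]*100],2),'twist',round((s['tool_rot'][2]-yaw+180)%360-180,1))
E
python3 -c "
from h import *
go(-185,106,200,92.7)"
```

```text
t 0.1 rail [-356.7  577.   221.6] rot [-179.9    0.   159.6] F rail [-0.4 -0.  -0.7]
dp [-34.25 -36.62   2.16] twist 66.9
```

```bash
python3 -m jog '[{"dp":[-4,-4.5,0.3],"twist":8,"fingers":0},{"dp":[-8.5,-9,0.6],"twist":17,"fingers":0},{"dp":[-13,-13.5,0.9],"twist":26,"fingers":0},{"dp":[-17,-18,1.2],"twist":35,"fingers":0},{"dp":[-21,-22.5,1.5],"twist":44,"fingers":0},{"dp":[-25.5,-27,1.8],"twist":53,"fingers":0},{"dp":[-30,-31.5,2],"twist":62,"fingers":0},{"dp":[-34.2,-36.6,2],"twist":67,"fingers":0}]' 40; python3 -c "
from h import *
go(-185,106,22,92.7)"
```

```text
time_s: 1.1
tool_pos: [0.418, 0.1506, 0.2023]
tool_rot: [180.0, -0.0, 92.4]
force: [1.1, 0.3, 0.0]
grip_width: 0.0147
grasp_force: 0.0
t 1.1 rail [-186.6  110.4  202.3] rot [180.   -0.   92.4] F rail [1.1 0.3 0. ]
dp [-0.44  0.16 18.03] twist -0.3
```

```bash
python3 -m jog '[{"dp":[-0.3,0,4],"fingers":0},{"dp":[-0.3,0,9],"fingers":0},{"dp":[-0.3,0,13.5],"fingers":0},{"dp":[-0.3,0,16.5],"fingers":0},{"dp":[-0.3,0,18],"fingers":0},{"dp":[-0.3,0,18],"fingers":0}]'; python3 - <<'E'
from h import *
go(-185,106,22,92.7)
for n in('top','scene'):
    c=env.read_camera(n); cv2.imwrite(f'pics/{n}1.png',c['pixels'])
c=env.read_camera('wrist'); cv2.imwrite('pics/w1.png',c['pixels'])
E
```

```text
t 1.1 rail [-186.6  110.4  202.3] rot [180.   -0.   92.4] F rail [1.1 0.3 0. ]
dp [-0.44  0.16 18.03] twist -0.3validation failed for argument at $[0]...
```

View pics/scene1.png

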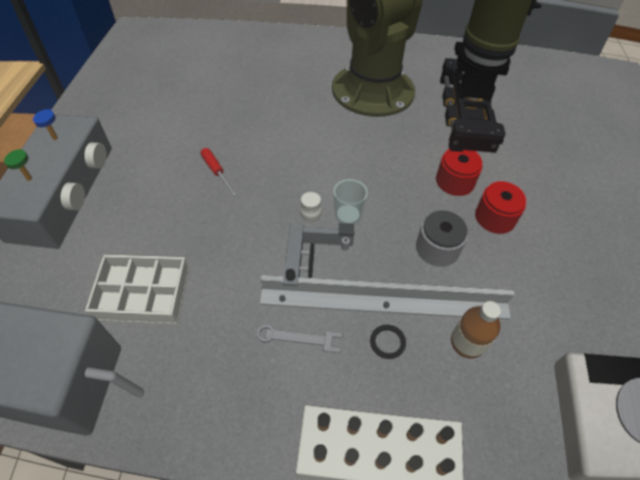

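The scene view shows the gripper still high, at (475,130). The call was refused, probably because it had no "twist" key.

```bash
python3 -m jog '[{"dp":[-0.3,0,4],"twist":0,"fingers":0},{"dp":[-0.3,0,9],"twist":0,"fingers":0},{"dp":[-0.3,0,13.5],"twist":0,"fingers":0},{"dp":[-0.3,0,16.5],"twist":0,"fingers":0},{"dp":[-0.3,0,18],"twist":0,"fingers":0},{"dp":[-0.3,0,18],"twist":0,"fingers":0}]'; python3 - <<'E'
from h import *
go(-110,106,22,92.7)
E
```

```text
time_s: 2.0
tool_pos: [0.417, 0.1501, 0.022]
tool_rot: [-179.9, 0.0, 92.7]
force: [0.1, -1.0, 0.7]
grip_width: 0.0007
grasp_force: 0.0
t 2.0 rail [-187.6  110.    22. ] rot [-179.9    0.    92.7] F rail [ 0.1 -1.   0.7]
dp [-0.4   7.76 -0.  ] twist -0.0
```

```bash
python3 -m jog '[{"dp":[-0.4,0.4,0],"twist":0,"fingers":0},{"dp":[-0.4,0.9,0],"twist":0,"fingers":0},{"dp":[-0.4,1.4,0],"twist":0,"fingers":0},{"dp":[-0.4,1.9,0],"twist":0,"fingers":0},{"dp":[-0.4,2.4,0],"twist":0,"fingers":0},{"dp":[-0.4,2.9,0],"twist":0,"fingers":0},{"dp":[-0.4,3.4,0],"twist":0,"fingers":0},{"dp":[-0.4,4,0],"twist":0,"fingers":0}]'; python3 - <<'E'
from h import *
st()
c=env.read_camera('top');cv2.imwrite('pics/top2.png',cv2.resize(c['pixels'][150:320,120:370],None,fx=3.2,fy=3.2))
E
```

```text
time_s: 3.0
tool_pos: [0.4579, 0.1476, 0.0224]
tool_rot: [-180.0, 0.0, 92.6]
force: [-2.7, 0.3, 1.6]
grip_width: 0.0007
grasp_force: 1.5
t 3.0 rail [-146.9  105.5   22.4] rot [-180.     0.    92.6] F rail [-2.7  0.5  1.6]
```

View pics/top2.png

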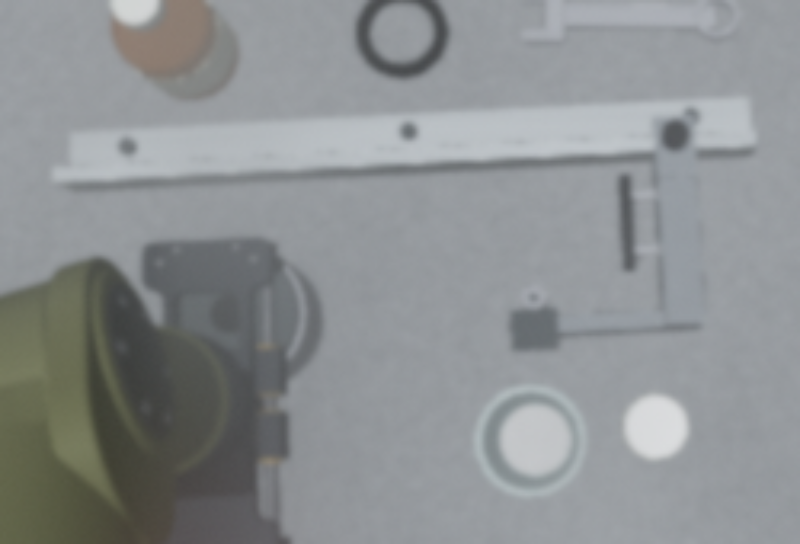

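The pot is being pushed squarely; its right edge is still at crop x=322. I'll keep pushing.

```bash
python3 -m jog '[{"dp":[0,0.6,0],"twist":0,"fingers":0},{"dp":[0,1.2,0],"twist":0,"fingers":0},{"dp":[0,1.8,0],"twist":0,"fingers":0},{"dp":[0,2.3,0],"twist":0,"fingers":0},{"dp":[0,2.7,0],"twist":0,"fingers":0},{"dp":[0,3,0],"twist":0,"fingers":0},{"dp":[0,3.2,0],"twist":0,"fingers":0},{"dp":[0,3.3,0],"twist":0,"fingers":0}]'; python3 -c "
from h import *
st()"
```

```text
time_s: 4.05
tool_pos: [0.4909, 0.149, 0.0226]
tool_rot: [180.0, -0.0, 92.6]
force: [-1.7, -0.4, 0.0]
grip_width: 0.0004
grasp_force: 1.1
t 4.05 rail [-113.8  105.5   22.6] rot [180.   -0.   92.6] F rail [-1.7 -0.3  0. ]
```

```bash
python3 -m jog '[{"dp":[0,0.2,0],"twist":0,"fingers":0},{"dp":[0,0.4,0],"twist":0,"fingers":0},{"dp":[0,0.6,0],"twist":0,"fingers":0},{"dp":[0,0.7,0],"twist":0,"fingers":0},{"dp":[0,0.7,0],"twist":0,"fingers":0}]'; python3 -c "
from h import *
st()"
```

```text
time_s: 4.68
tool_pos: [0.4981, 0.1494, 0.0226]
tool_rot: [180.0, -0.0, 92.6]
force: [-0.6, 0.3, 0.1]
grip_width: 0.0006
grasp_force: 0.7
t 4.67 rail [-106.6  105.4   22.6] rot [180.   -0.   92.6] F rail [-0.6  0.3  0.1]
```

```bash
python3 -m jog '[{"dp":[0,0.1,0],"twist":0,"fingers":0},{"dp":[0,0.2,0],"twist":0,"fingers":0},{"dp":[0,0.3,0],"twist":0,"fingers":0},{"dp":[0,0.3,0],"twist":0,"fingers":0}]'; python3 -c "
from h import *
st()"
```

```text
time_s: 5.18
tool_pos: [0.501, 0.1495, 0.0226]
tool_rot: [180.0, -0.0, 92.6]
force: [-1.0, -0.1, -0.1]
grip_width: 0.0002
grasp_force: 0.8
t 5.17 rail [-103.7  105.5   22.6] rot [180.   -0.   92.6] F rail [-1.  -0.  -0.1]
```

```bash
for i in 1; do python3 -m jog '[{"dp":[0,0.1,0],"twist":0,"fingers":0},{"dp":[0,0.2,0],"twist":0,"fingers":0},{"dp":[0,0.3,0],"twist":0,"fingers":0}]'; done; python3 - <<'E'
from h import *
st()
c=env.read_camera('scene');cv2.imwrite('pics/s3.png',cv2.resize(c['pixels'][170:350,240:540],None,fx=2.6,fy=2.6))
E
```

```text
time_s: 5.55
tool_pos: [0.5039, 0.1497, 0.0226]
tool_rot: [180.0, -0.0, 92.6]
force: [-2.0, 0.3, -0.3]
grip_width: 0.0004
grasp_force: 1.0
t 5.55 rail [-100.8  105.5   22.6] rot [180.   -0.   92.6] F rail [-1.9  0.4 -0.3]
```

View pics/s3.png

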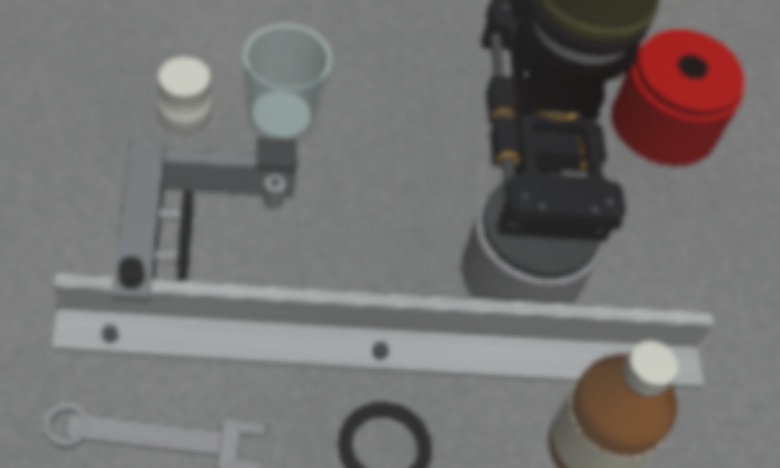

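The pot is nearly at the rail (crop (530,290)). I'll keep going slowly until the force rises.

```bash
python3 -m jog '[{"dp":[0,0.1,0],"twist":0,"fingers":0},{"dp":[0,0.2,0],"twist":0,"fingers":0},{"dp":[0,0.3,0],"twist":0,"fingers":0}]'; python3 -c "
from h import *
st()"
```

```text
time_s: 5.98
tool_pos: [0.5069, 0.1498, 0.0226]
tool_rot: [-180.0, -0.0, 92.6]
force: [-3.7, -0.4, -0.4]
grip_width: 0.0004
grasp_force: 1.7
t 5.97 rail [-97.8 105.4  22.6] rot [-180.    -0.    92.6] F rail [-3.7 -0.3 -0.4]
```

```bash
python3 -m jog '[{"dp":[0,0.1,0],"twist":0,"fingers":0},{"dp":[0,0.2,0],"twist":0,"fingers":0}]'; python3 -c "
from h import *
st()"
```

```text
time_s: 6.22
tool_pos: [0.5069, 0.1498, 0.0224]
tool_rot: [-179.8, 0.0, 92.6]
force: [-8.1, -0.5, 5.5]
grip_width: 0.0007
grasp_force: 5.1
t 6.22 rail [-97.7 105.4  22.4] rot [-179.8    0.    92.6] F rail [-8.1 -0.1  5.5]
```

```bash
python3 -m jog '[{"dp":[0,0.0,0],"twist":0,"fingers":0},{"dp":[0,0,0],"twist":0,"fingers":0},{"dp":[0,0,0],"twist":0,"fingers":0},{"dp":[0,-1,0],"twist":0,"fingers":0},{"dp":[0,-2.5,0],"twist":0,"fingers":0},{"dp":[2.5,-2.5,0],"twist":0,"fingers":0},{"dp":[5,-2.5,0],"twist":0,"fingers":0},{"dp":[7.5,-2.5,0],"twist":0,"fingers":0}]'; python3 - <<'E'
from h import *
go(-56,175,22,101)
c=env.read_camera('top');cv2.imwrite('pics/top4.png',cv2.resize(c['pixels'][150:320,120:370],None,fx=3.2,fy=3.2))
print((lambda p:[(p-M)@ex,(p-M)@ey])(onz(c,178,168,0)[:2]))
E
```

```text
time_s: 7.22
tool_pos: [0.4802, 0.2245, 0.0229]
tool_rot: [179.9, -0.0, 92.6]
force: [-0.4, -0.0, -0.1]
grip_width: 0.0004
grasp_force: 0.0
t 7.22 rail [-121.   181.3   22.9] rot [179.9  -0.   92.6] F rail [-0.4  0.  -0.1]
dp [-0.62  6.5   0.09] twist -8.4
[np.float64(0.08990019905031951), np.float64(0.15180871488435868)]
```

View pics/top4.png

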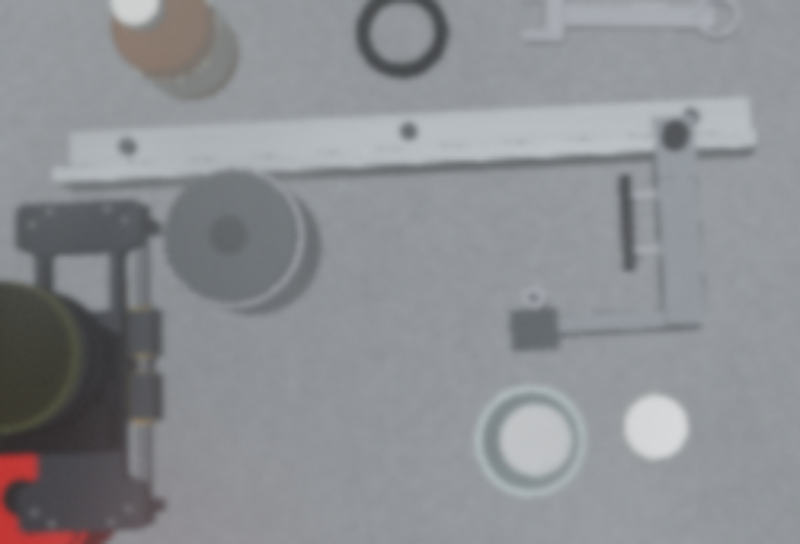

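The pot stands against the rail at crop (233,238). Next I'll move the fingers behind it.

```bash
python3 -m jog '[{"dp":[0,2,0],"twist":-2,"fingers":0},{"dp":[0,4,0],"twist":-5,"fingers":0},{"dp":[0,5.5,0],"twist":-8.4,"fingers":0},{"dp":[-0.6,6.5,0],"twist":-8.4,"fingers":0},{"dp":[-0.6,6.5,0],"twist":-8.4,"fingers":0}]'; python3 -c "
from h import *
go(-56,75,22,101)"
```

```text
time_s: 7.9
tool_pos: [0.5461, 0.2192, 0.0227]
tool_rot: [180.0, 0.0, 100.9]
force: [-0.0, -0.5, -0.1]
grip_width: 0.0002
grasp_force: 0.0
t 7.9 rail [-55.4 173.   22.7] rot [180.    0.  100.9] F rail [-0.1 -0.5 -0.1]
dp [-9.69 -1.46  0.07] twist -0.1
```

```bash
python3 -m jog '[{"dp":[-0.4,-0.06,0],"twist":0,"fingers":0},{"dp":[-0.9,-0.13,0],"twist":0,"fingers":0},{"dp":[-1.4,-0.2,0],"twist":0,"fingers":0},{"dp":[-1.9,-0.28,0],"twist":0,"fingers":0},{"dp":[-2.4,-0.35,0],"twist":0,"fingers":0},{"dp":[-2.9,-0.43,0],"twist":0,"fingers":0},{"dp":[-3.4,-0.5,0],"twist":0,"fingers":0},{"dp":[-3.9,-0.57,0],"twist":0,"fingers":0}]'; python3 -c "
from h import *
st()"
```

```text
time_s: 8.9
tool_pos: [0.5475, 0.1809, 0.0226]
tool_rot: [180.0, -0.0, 101.0]
force: [-0.1, 2.9, -0.1]
grip_width: 0.0003
grasp_force: 1.3
t 8.9 rail [-55.7 134.7  22.6] rot [180.  -0. 101.] F rail [ 0.   2.9 -0.1]
```

```bash
python3 -m jog '[{"dp":[-0.7,-0.1,0],"twist":0,"fingers":0},{"dp":[-1.4,-0.2,0],"twist":0,"fingers":0},{"dp":[-2.1,-0.31,0],"twist":0,"fingers":0},{"dp":[-2.8,-0.41,0],"twist":0,"fingers":0},{"dp":[-3.5,-0.51,0],"twist":0,"fingers":0},{"dp":[-4.2,-0.62,0],"twist":0,"fingers":0},{"dp":[-4.9,-0.72,0],"twist":0,"fingers":0},{"dp":[-5.6,-0.82,0],"twist":0,"fingers":0}]'; python3 - <<'E'
from h import *
st()
c=env.read_camera('top');cv2.imwrite('pics/top5.png',cv2.resize(c['pixels'][150:320,120:370],None,fx=3.2,fy=3.2))
E
```

```text
time_s: 9.9
tool_pos: [0.5501, 0.1243, 0.0226]
tool_rot: [180.0, -0.0, 101.0]
force: [-1.4, 3.1, 0.8]
grip_width: 0.0001
grasp_force: 1.3
t 9.9 rail [-55.8  77.9  22.6] rot [180.  -0. 101.] F rail [-1.3  3.1  0.8]
```

View pics/top5.png

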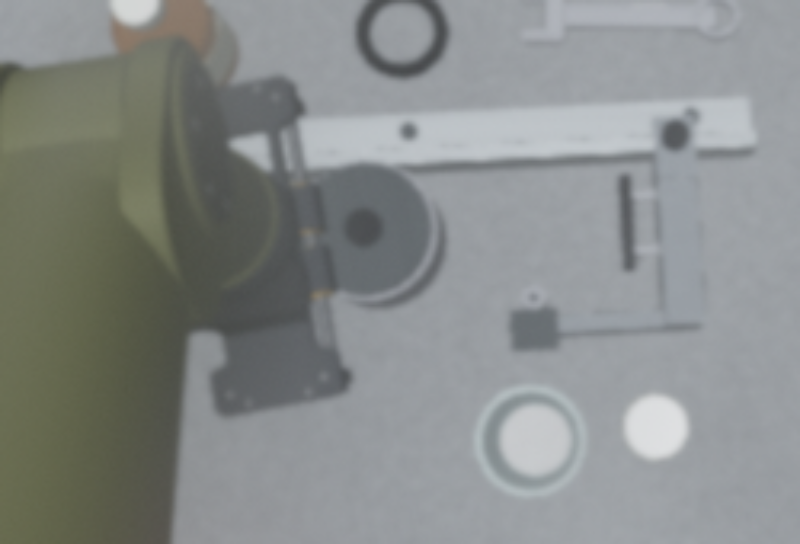

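The pot at crop (366,232) is still tight to the rail.

```bash
python3 -m jog '[{"dp":[-0.7,-0.1,0],"twist":0,"fingers":0},{"dp":[-1.4,-0.2,0],"twist":0,"fingers":0},{"dp":[-2.1,-0.31,0],"twist":0,"fingers":0},{"dp":[-2.8,-0.41,0],"twist":0,"fingers":0},{"dp":[-3.5,-0.51,0],"twist":0,"fingers":0},{"dp":[-4.2,-0.62,0],"twist":0,"fingers":0},{"dp":[-4.9,-0.72,0],"twist":0,"fingers":0},{"dp":[-5.6,-0.82,0],"twist":0,"fingers":0}]'; python3 - <<'E'
from h import *
import pickle
st()
c=pickle.load(open('top.pkl','rb'))
p=onz(c,120+366/3.2,150+232/3.2,.07)[:2]-M; print('pot at prev',p@ex,p@ey)
E
```

```text
time_s: 10.95
tool_pos: [0.5528, 0.0677, 0.0226]
tool_rot: [180.0, -0.0, 101.0]
force: [-1.3, 2.9, 0.7]
grip_width: 0.0003
grasp_force: 1.4
t 10.95 rail [-55.8  21.4  22.6] rot [180.  -0. 101.] F rail [-1.2  3.   0.7]
pot at prev -0.04616061520996682 0.020777127677706054
```

```bash
python3 -m jog '[{"dp":[-0.3,-0.04,0],"twist":0,"fingers":0},{"dp":[-0.6,-0.09,0],"twist":0,"fingers":0},{"dp":[-0.9,-0.13,0],"twist":0,"fingers":0},{"dp":[-1.2,-0.18,0],"twist":0,"fingers":0},{"dp":[-1.4,-0.2,0],"twist":0,"fingers":0},{"dp":[-1.6,-0.23,0],"twist":0,"fingers":0}]'; python3 -c "
from h import *
st()"
```

```text
time_s: 11.7
tool_pos: [0.5536, 0.052, 0.0226]
tool_rot: [180.0, -0.0, 101.0]
force: [-1.2, 2.9, 0.4]
grip_width: 0.0006
grasp_force: 1.5
t 11.7 rail [-55.7   5.6  22.6] rot [180.  -0. 101.] F rail [-1.   3.   0.4]
```

```bash
python3 -m jog '[{"dp":[-0.2,-0.03,0],"twist":0,"fingers":0},{"dp":[-0.4,-0.06,0],"twist":0,"fingers":0},{"dp":[-0.5,-0.07,0],"twist":0,"fingers":0}]'; python3 -c "
from h import *
st()"
```

```text
time_s: 12.08
tool_pos: [0.5538, 0.0486, 0.0226]
tool_rot: [180.0, -0.1, 101.1]
force: [-0.7, 6.5, 1.2]
grip_width: 0.0001
grasp_force: 3.5
t 12.07 rail [-55.7   2.2  22.6] rot [ 1.800e+02 -1.000e-01  1.011e+02] F rail [-0.4  6.5  1.2]
```

```bash
python3 -m jog '[{"dp":[-0.15,-0.02,0],"twist":0,"fingers":0},{"dp":[-0.3,-0.04,0],"twist":0,"fingers":0},{"dp":[-0.3,-0.04,0],"twist":0,"fingers":0}]'; python3 -c "
from h import *
st()"
```

```text
time_s: 12.45
tool_pos: [0.5538, 0.0469, 0.0226]
tool_rot: [180.0, -0.2, 101.1]
force: [-1.4, 6.8, 0.3]
grip_width: 0.0004
grasp_force: 4.0
t 12.45 rail [-55.7   0.5  22.6] rot [180.   -0.2 101.1] F rail [-1.1  6.9  0.3]
```

```bash
python3 -m jog '[{"dp":[-0.15,-0.02,0],"twist":0,"fingers":0},{"dp":[-0.2,-0.03,0],"twist":0,"fingers":0}]'; python3 -c "
from h import *
st()"
```

```text
time_s: 12.7
tool_pos: [0.5539, 0.0453, 0.0227]
tool_rot: [180.0, -0.2, 101.1]
force: [-1.6, 8.8, 0.6]
grip_width: 0.0008
grasp_force: 4.5
t 12.7 rail [-55.7  -1.1  22.7] rot [180.   -0.2 101.1] F rail [-1.1  8.8  0.6]
```

```bash
python3 -m jog '[{"dp":[-0.2,-0.03,0],"twist":0,"fingers":0},{"dp":[-0.4,-0.06,0],"twist":0,"fingers":0}]'; python3 -c "
from h import *
st()"
```

```text
time_s: 12.95
tool_pos: [0.5541, 0.0418, 0.0227]
tool_rot: [180.0, -0.2, 101.2]
force: [-1.8, 10.0, 1.5]
grip_width: 0.0003
grasp_force: 4.9
t 12.95 rail [-55.7  -4.6  22.7] rot [180.   -0.2 101.2] F rail [-1.4 10.1  1.5]
```

```bash
python3 -m jog '[{"dp":[-0.2,-0.03,0],"twist":0,"fingers":0},{"dp":[-0.4,-0.06,0],"twist":0,"fingers":0}]'; python3 -c "
from h import *
st()"
```

```text
time_s: 13.2
tool_pos: [0.5541, 0.0379, 0.0227]
tool_rot: [180.0, -0.3, 101.2]
force: [-2.5, 10.6, 1.1]
grip_width: 0.0003
grasp_force: 5.1
t 13.2 rail [-55.8  -8.5  22.7] rot [180.   -0.3 101.2] F rail [-2.  10.7  1.1]
```

```bash
python3 -m jog '[{"dp":[-0.2,-0.03,0],"twist":0,"fingers":0},{"dp":[-0.4,-0.06,0],"twist":0,"fingers":0}]'; python3 -c "
from h import *
st()"
```

```text
time_s: 13.45
tool_pos: [0.5541, 0.0339, 0.0226]
tool_rot: [-180.0, -0.3, 101.2]
force: [-2.5, 10.2, 2.0]
grip_width: 0.0006
grasp_force: 5.2
t 13.45 rail [-56.  -12.5  22.6] rot [-180.    -0.3  101.2] F rail [-2.  10.3  2. ]
```

```bash
python3 -m jog '[{"dp":[-0.2,-0.03,0],"twist":0,"fingers":0},{"dp":[-0.4,-0.06,0],"twist":0,"fingers":0}]'; python3 -c "
from h import *
st()"
```

```text
time_s: 13.7
tool_pos: [0.5542, 0.03, 0.0226]
tool_rot: [-180.0, -0.3, 101.2]
force: [-3.2, 10.8, 2.2]
grip_width: 0.0004
grasp_force: 5.3
t 13.7 rail [-56.2 -16.4  22.6] rot [-180.    -0.3  101.2] F rail [-2.7 11.   2.2]
```

```bash
python3 -m jog '[{"dp":[-0.2,-0.03,0],"twist":0,"fingers":0},{"dp":[-0.4,-0.06,0],"twist":0,"fingers":0}]'; python3 -c "
from h import *
st()"
```

```text
time_s: 13.95
tool_pos: [0.5542, 0.0258, 0.0226]
tool_rot: [-180.0, -0.3, 101.2]
force: [-4.3, 10.1, 2.5]
grip_width: 0.0007
grasp_force: 5.2
t 13.95 rail [-56.3 -20.6  22.6] rot [-180.    -0.3  101.2] F rail [-3.8 10.3  2.5]
```

```bash
python3 -m jog '[{"dp":[-0.2,-0.03,0],"twist":0,"fingers":0},{"dp":[-0.4,-0.06,0],"twist":0,"fingers":0}]'; python3 -c "
from h import *
st()"
```

```text
time_s: 14.2
tool_pos: [0.5544, 0.0216, 0.0226]
tool_rot: [-180.0, -0.3, 101.2]
force: [-3.0, 10.1, 2.6]
grip_width: 0.0004
grasp_force: 5.0
t 14.2 rail [-56.3 -24.8  22.6] rot [-180.    -0.3  101.2] F rail [-2.6 10.2  2.6]
```

```bash
python3 -m jog '[{"dp":[-0.1,-0.015,0],"twist":0,"fingers":0},{"dp":[-0.2,-0.03,0],"twist":0,"fingers":0},{"dp":[-0.2,-0.03,0],"twist":0,"fingers":0}]'; python3 -c "
from h import *
st()"
```

```text
time_s: 14.58
tool_pos: [0.5545, 0.019, 0.0226]
tool_rot: [-179.9, -0.2, 101.1]
force: [-3.4, 9.3, 3.7]
grip_width: 0.0007
grasp_force: 4.6
t 14.57 rail [-56.4 -27.4  22.6] rot [-179.9   -0.2  101.1] F rail [-2.9  9.5  3.7]
```

```bash
python3 -m jog '[{"dp":[-0.15,-0.02,0],"twist":0,"fingers":0},{"dp":[-0.3,-0.04,0],"twist":0,"fingers":0}]'; python3 -c "
from h import *
st()"
```

```text
time_s: 14.82
tool_pos: [0.5545, 0.0161, 0.0226]
tool_rot: [-179.9, -0.2, 101.2]
force: [-3.2, 7.9, 3.2]
grip_width: 0.0001
grasp_force: 4.6
t 14.82 rail [-56.4 -30.3  22.6] rot [-179.9   -0.2  101.2] F rail [-2.9  8.1  3.2]
```

```bash
python3 -m jog '[{"dp":[-0.15,-0.02,0],"twist":0,"fingers":0},{"dp":[-0.3,-0.04,0],"twist":0,"fingers":0}]'; python3 -c "
from h import *
st()"
```

```text
time_s: 15.08
tool_pos: [0.5548, 0.0127, 0.0226]
tool_rot: [-179.9, -0.2, 101.1]
force: [-3.9, 8.4, 3.8]
grip_width: 0.0006
grasp_force: 4.3
t 15.07 rail [-56.3 -33.7  22.6] rot [-179.9   -0.2  101.1] F rail [-3.5  8.6  3.8]
```

```bash
python3 -m jog '[{"dp":[-0.1,-0.015,0],"twist":0,"fingers":0},{"dp":[-0.2,-0.03,0],"twist":0,"fingers":0}]'; python3 -c "
from h import *
st()"
```

```text
time_s: 15.32
tool_pos: [0.5549, 0.0104, 0.0226]
tool_rot: [-179.9, -0.2, 101.1]
force: [-2.8, 8.2, 3.9]
grip_width: 0.0006
grasp_force: 4.0
t 15.32 rail [-56.4 -36.   22.6] rot [-179.9   -0.2  101.1] F rail [-2.5  8.4  3.9]
```

```bash
cat > pad.py <<'E'
from h import *
import pickle
def padu(c):
    g=cv2.cvtColor(c['pixels'],cv2.COLOR_BGR2GRAY).astype(float)
    r=[]
    for v in (206,207,208,209,210,228,229,230,231,232):
        u=np.arange(311,324);w=np.clip(105-g[v,u],0,None);r.append(round((w*u).sum()/max(w.sum(),1e-6),2))
    return r
print(padu(pickle.load(open('top.pkl','rb'))))
c=env.read_camera('top');print(padu(c));st()
cv2.imwrite('pics/top6.png',cv2.resize(c['pixels'][180:270,230:350],None,fx=6,fy=6,interpolation=cv2.INTER_CUBIC))
E
python3 pad.py
```

```text
[np.float64(314.78), np.float64(314.86), np.float64(314.84), np.float64(314.74), np.float64(314.83), np.float64(315.75), np.float64(316.06), np.float64(316.24), np.float64(316.21), np.float64(316.17)]
[np.float64(314.7), np.float64(314.78), np.float64(314.81), np.float64(314.78), np.float64(314.74), np.float64(315.68), np.float64(316.08), np.float64(316.25), np.float64(316.23), np.float64(316.17)]
t 15.38 rail [-56.3 -36.3  22.6] rot [-179.9   -0.2  101.1] F rail [-2.3  8.1  3. ]
```

View pics/top6.png

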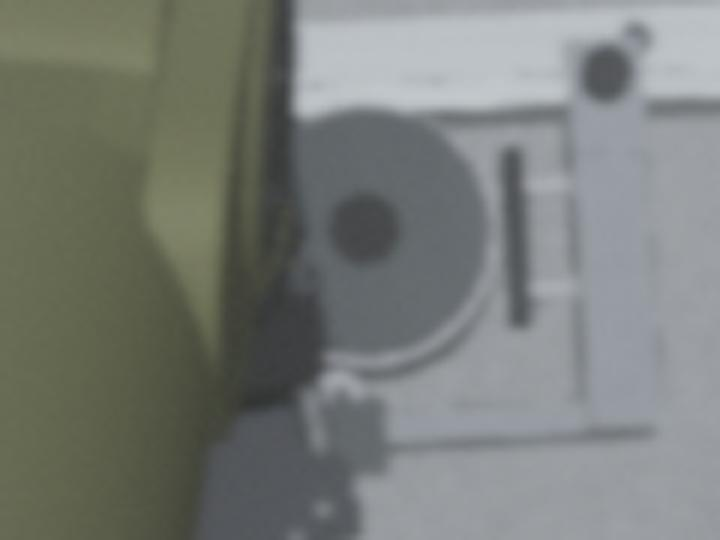

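The view shows the pot (hub at crop (365,230)) past the roller at (340,380) and tight to the rail. There is still a gap of a few mm to the pad at (512,235), which hasn't moved. The pad tracker works to about 0.1 px.

```bash
python3 -m jog '[{"dp":[-0.15,-0.02,0],"twist":0,"fingers":0},{"dp":[-0.3,-0.04,0],"twist":0,"fingers":0},{"dp":[-0.4,-0.06,0],"twist":0,"fingers":0}]' >/dev/null; python3 pad.py
```

```text
[np.float64(314.78), np.float64(314.86), np.float64(314.84), np.float64(314.74), np.float64(314.83), np.float64(315.75), np.float64(316.06), np.float64(316.24), np.float64(316.21), np.float64(316.17)]
[np.float64(315.66), np.float64(315.62), np.float64(315.71), np.float64(315.67), np.float64(315.59), np.float64(316.6), np.float64(316.71), np.float64(317.0), np.float64(317.07), np.float64(317.15)]
t 15.8 rail [-56.3 -40.1  22.6] rot [-179.9   -0.2  101.1] F rail [-1.9  7.6  3.6]
```

```bash
python3 -m jog '[{"dp":[-0.15,-0.02,0],"twist":0,"fingers":0},{"dp":[-0.25,-0.035,0],"twist":0,"fingers":0}]' >/dev/null; python3 pad.py
```

```text
[np.float64(314.78), np.float64(314.86), np.float64(314.84), np.float64(314.74), np.float64(314.83), np.float64(315.75), np.float64(316.06), np.float64(316.24), np.float64(316.21), np.float64(316.17)]
[np.float64(316.54), np.float64(316.51), np.float64(316.55), np.float64(316.42), np.float64(316.5), np.float64(317.5), np.float64(317.67), np.float64(317.8), np.float64(317.75), np.float64(317.71)]
t 16.1 rail [-56.3 -41.9  22.6] rot [-179.9   -0.3  101.1] F rail [-2.6  8.9  3. ]
```

```bash
python3 -m jog '[{"dp":[-0.1,-0.015,0],"twist":0,"fingers":0},{"dp":[-0.2,-0.03,0],"twist":0,"fingers":0}]' >/dev/null; python3 pad.py
```

```text
[np.float64(314.78), np.float64(314.86), np.float64(314.84), np.float64(314.74), np.float64(314.83), np.float64(315.75), np.float64(316.06), np.float64(316.24), np.float64(316.21), np.float64(316.17)]
[np.float64(317.26), np.float64(317.27), np.float64(317.28), np.float64(317.32), np.float64(317.38), np.float64(318.34), np.float64(318.46), np.float64(318.5), np.float64(318.5), np.float64(318.56)]
t 16.4 rail [-56.3 -43.3  22.6] rot [-179.9   -0.3  101.2] F rail [-3.2  9.9  4.3]
```

```bash
python3 -m jog '[{"dp":[-0.1,-0.015,0],"twist":0,"fingers":0},{"dp":[-0.2,-0.03,0],"twist":0,"fingers":0},{"dp":[-0.25,-0.04,0],"twist":0,"fingers":0},{"dp":[-0.25,-0.04,0],"twist":0,"fingers":0}]' >/dev/null; python3 pad.py
```

```text
[np.float64(314.78), np.float64(314.86), np.float64(314.84), np.float64(314.74), np.float64(314.83), np.float64(315.75), np.float64(316.06), np.float64(316.24), np.float64(316.21), np.float64(316.17)]
[np.float64(318.21), np.float64(318.17), np.float64(318.19), np.float64(318.28), np.float64(318.29), np.float64(319.24), np.float64(319.33), np.float64(319.43), np.float64(319.48), np.float64(319.5)]
t 16.95 rail [-56.4 -45.1  22.6] rot [-179.9   -0.3  101.2] F rail [-2.  11.4  3.5]
```

```bash
python3 -m jog '[{"dp":[0.1,0.015,0],"twist":0,"fingers":0},{"dp":[0.25,0.04,0],"twist":0,"fingers":0},{"dp":[0.45,0.06,0],"twist":0,"fingers":0},{"dp":[0.7,0.1,0],"twist":0,"fingers":0},{"dp":[1.2,0.18,0],"twist":0,"fingers":0},{"dp":[2.5,0.37,0],"twist":0,"fingers":0},{"dp":[4,0.58,0],"twist":0,"fingers":0},{"dp":[4,0.58,0],"twist":0,"fingers":0}]'; python3 pad.py
```

```text
time_s: 17.95
tool_pos: [0.5542, 0.0394, 0.0225]
tool_rot: [180.0, -0.0, 101.2]
force: [-0.1, -0.5, -0.8]
grip_width: 0.0004
grasp_force: 0.0
[np.float64(314.78), np.float64(314.86), np.float64(314.84), np.float64(314.74), np.float64(314.83), np.float64(315.75), np.float64(316.06), np.float64(316.24), np.float64(316.21), np.float64(316.17)]
[np.float64(318.25), np.float64(318.15), np.float64(318.17), np.float64(318.26), np.float64(318.41), np.float64(319.39), np.float64(319.42), np.float64(319.43), np.float64(319.48), np.float64(319.45)]
t 18.0 rail [-55.7  -8.4  22.6] rot [180.   -0.  101.1] F rail [ 0.1 -0.6  0.4]
```

```bash
python3 -m jog '[{"dp":[1,0,-1],"twist":0,"fingers":0},{"dp":[2,0,-4],"twist":0,"fingers":0},{"dp":[4,0,-8],"twist":0,"fingers":0},{"dp":[6,0,-10],"twist":0,"fingers":0},{"dp":[6,0,-10],"twist":0,"fingers":0},{"dp":[6,0,-10],"twist":0,"fingers":0},{"dp":[6,0,-10],"twist":0,"fingers":0},{"dp":[6,0,-10],"twist":0,"fingers":0}]' >/dev/null; python3 pad.py
```

```text
[np.float64(314.78), np.float64(314.86), np.float64(314.84), np.float64(314.74), np.float64(314.83), np.float64(315.75), np.float64(316.06), np.float64(316.24), np.float64(316.21), np.float64(316.17)]
[np.float64(318.3), np.float64(318.2), np.float64(318.24), np.float64(318.31), np.float64(318.41), np.float64(319.33), np.float64(319.44), np.float64(319.4), np.float64(319.5), np.float64(319.43)]
t 19.05 rail [-64.8  49.  121.8] rot [-179.9    0.   101. ] F rail [0.1 0.4 0.5]
```

View pics/top6.png

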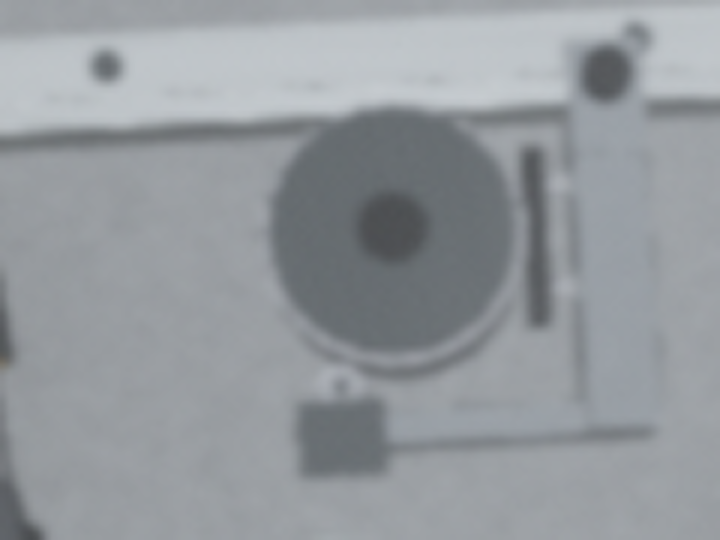

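The pot (hub at crop (393,227)) is against the rail and the pad (536,235), with the roller behind it at (340,383). The pad is pressed about 7 mm and isn't moving.

```bash
python3 -c "
from cell import env
print(env.sign_off())"
```

```text
the job is handed in; nothing more can be done
None
```

The job is handed in (no verdict was returned): the pot sits in the bay against the rail, held by the roller with the pad pressed in about 7 mm and steady for the last second, robot clear, highest push read between moves about 12 N, 19 s used.

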